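# Change-over at the air filter: clear the neck and lock in the bayonet cartridge

### The arm

A 6-joint arm with a two-finger parallel gripper is mounted at the origin on a cart in front of the work surface, level with it; the furniture and walls round the work are solid. World frame = base frame: x ahead of the robot, y to its left, z up, the work surface at z = 0. Lengths are in m, angles in degrees, forces in N, time in s.
With the tool pointing down it reaches from about 0.4 to 0.825 m from the base axis. Payload 7 kg.
Tool frame: the origin (TCP) lies on the centre line of the jaws, within the pads' length; the fingertips stand r.tip_reach ahead of it and the grasp point (between the pads) is the TCP (r.tip_reach is the distance from the TCP to the fingertips, in m); z points along the fingers, y is the line along which they close (so a half turn about z gives the same grasp; the last joint's range is limited). The gripper opens to 88 mm and grips with 3 to 60 N. Pads are 19 mm wide; open, the fingers measure 130 mm over their backs; the gripper's body (78 mm by 193 mm) begins 47 mm behind the grasp point.
Start: joints at [-48.065, 20.546, 0.682, 0, -70.136, -16.507], TCP at [0.29, -0.61, 0.246] pointing down, gripper open.
Joint ranges: [-176.03, 176.03], [-82.01, 121.73], [-58.28, 71.71], [-173.87, 95.51], [-174.79, -0.11], [-173.66, 173.66]. Speed limits (degrees/s): [136.94, 136.94, 172.46, 180, 180, 180].

### API

Orientations are given as [roll, pitch, yaw] about the fixed x, y, z axes, in that order (R = Rz(yaw) Ry(pitch) Rx(roll)).
In Python, from plant import sensors, cams, r gives the robot as it stands.
- The arm moves only by the tool drive_tool, never from a script. Its argument "rows" is a list of rows, each an object of numbers: "fingers": the gripper's target within -1 to 1 (fully open at 1, half-way at 0, shut at -1); "x", "y", "z": the shift along the tool's x, y, z in m; "spin": the turn about the tool's z in rad. A call has 1 to 10 rows; each row is the pose to reach, as a shift and turn from the pose commanded when the call began, along the tool's axes at that moment; what a row does not reach only later rows make up. A row lasts 1/8 s, in which the tool goes at most 62.5 mm and 10.7 degrees, less where a joint would pass 70% of its speed; a pose out of reach is approached as far as the arm can. A call with a gripper value outside its range is refused whole. The fingers move at their own pace and stop on an object; "newtons" is the grip in N (left out, the last holds). Time passes only in rows, so rows that repeat a pose let the fingers close. It gives the time, the measured TCP pose, the force, the opening and the grip force at its end, in the units of the state.
- sensors.get_state(): the state, without advancing time (a new reading comes with each control period).
- cams.capture(name): name is "scene" or "side" or "wrist"; returns a dict with "pixels" (420x560x3 uint8, red, green, blue), "intrinsics" (3x3 intrinsics, pixels), "eye" and "orientation" of the camera in the world; the wrist camera has in their place "T_tool_cam" (4x4, takes a point from camera to tool coordinates, whose origin is the TCP and whose axes are the flange's). Camera axes: x right, y up, looking along -z (the intrinsics and any distortion apply to the point x, -y, -z); pixel columns grow to the right and rows downward; lengths in m; the calibration is good to about 2 mm. A picture is of the moment at which its call begins: read the wrist's pose just before it. There is no depth.
- r.close_job(): hands the job in; it is judged then, once.
The state is a dict: "time_s": time; "joints": joint angles; "qd": joint speeds; "joint_torque": joint torques, N m; "tcp_pos": TCP position; "eef_rot": TCP orientation; "contact_force": force on the tool from outside, world axes, zero at the start; "moment": the same for the moment, N m; "gripper_width": finger opening in m; "gripper_force": force on a finger pad.
Only numpy, scipy, OpenCV 4.12 (cv2) and the standard library are available. Lean on these libraries where they do the work, as an engineer would, in place of code of your own. Each camera call takes 0.05 s, during which the arm holds its last target. There are 200 camera calls.

### The job

Somebody parked the packing-tape roll over the neck of the blue air-filter head: slide it up off the neck and lay it flat on the desk, clear of the head. Then fit the orange-handled filter cartridge: put its spigot in the neck, turn it until the two lugs find their slots, push it down against the spring, twist it a quarter turn clockwise seen from above to its stop, and let go so that the spring lifts it into its catch and it stays locked upright. Leave the other things on the desk where they are.

Things in the scene. Friction and masses are not known exactly. Their poses are not given: they have to be found in the camera images.
- filter_head: Air-filter head, fixed to the desk; origin on its axis at desk level, z up. Round blue housing 144 mm across, 50 mm high; gauge on -x, brass ports on +-y reach 94 mm out. An upright aluminium neck (66 mm outside) rises 22 mm above the housing. In it: a bayonet collar, bore 45 mm, 8 mm thick rim with two opposite slots open at the top, about 16 mm wide for 12 mm lugs (+-5 degrees of play).
- neck_mouth (a point): Centre of the neck's open mouth, 72 mm above the desk, axes as filter_head. The line through the collar's two slots lies anywhere within 35 degrees either way of this x axis; it is not measured: see it from above or feel for it. Below the rim the lugs can turn 90 degrees clockwise seen from above (hard stop at 94), not the other way; 4 mm deep catch pockets in the rim's underside take them from 80 degrees on.
- follower (a joint): Travel in m (0 to 0.013, down) of the sprung disc in the neck's bore that lifts the cartridge's spigot. It meets the spigot 6 mm after the lugs enter the slots and pushes back 3.5 N there, 9 N when the lugs are just deep enough to turn (0.008), 12 N at the bottom (0.012); 0.004 when the cartridge is locked, 0 with nothing pressed.
- cartridge_handle (a point): Filter cartridge (134 mm tall, 0.2 kg, stands upright on the desk), point at the middle of its handle on the axis, 119 mm above its foot; z up. Handle: orange bar 56 mm along x, 14 mm thick along y, 30 mm high (15 above and below), on an orange cap 61 mm across. Height of this point over the mouth: 99 mm lugs on the rim, 93 in the slots on the spring, under 85 free to turn, 81 bottom, 89 locked.
- cartridge_lugs (a point): The cartridge's axis at the undersides of its two orange lugs, 20 mm above its foot, 99 mm below the handle's middle. Lugs on +x and -x, in line with the handle bar: 12 mm wide (lower edges bevelled), 6 mm high, 53 mm over both; either fits either slot. They stand on the black spigot, 42 mm diameter, 40 mm long, bevelled foot. Above it a black flange 84 mm across, its underside 20 mm above this point.
- roll_centre (a point): Centre (half-way up, on the axis) of the white roll of packing tape with green print: 110 mm outside, 48 mm high, wall 15 mm thick, hole about 73 mm free, 0.24 kg; z along its axis. At first it lies on the blue housing round the neck, its top 26 mm higher than the neck's mouth.
- ink_carton: Bystander: white, blue and yellow carton 62x155x98 mm; origin at the centre of its underside.
- squeeze_bottle: Bystander: white squeeze bottle 68 mm across, 197 mm high; origin at the centre of its underside.
- stapler_by: Bystander: red stapler 125x35x42 mm; origin at the centre of its underside.
- mug_by: Bystander: white mug 94 mm high, 81 mm across; origin at the centre of its underside.

How it is judged (in metres and radians):
On the way, in this order (a step that is already met when the one before it is completed fails the run):
1. the tape roll is off the neck and lies flat on the desk, clear of the filter head (height (world z) of roll_centre below 0.04 m and angle between roll_centre's own z axis and vertical below 0.15 rad and horizontal distance between roll_centre and neck_mouth above 0.12 m), for 0.2 s.
2. the cartridge is pushed down in the neck, lugs below the rim (z of cartridge_handle in the frame of neck_mouth below 0.0862 m and horizontal distance between cartridge_handle and neck_mouth below 0.015 m and angle between cartridge_handle's own z axis and vertical below 0.15 rad), for 0.05 s.
At the end, for the whole second after the job is handed in: Cartridge locked in its catch: handle middle 87.0 to 90.8 mm above the mouth, within 12 mm of the neck axis, tilted under 0.1 rad, at rest. Tape roll at rest flat on the desk (centre below 40 mm, tilt under 0.15 rad), over 120 mm from the neck axis (all of step 1 and z of cartridge_handle in the frame of neck_mouth between 0.087 and 0.0908 m and horizontal distance between cartridge_handle and neck_mouth below 0.012 m and angle between cartridge_handle's own z axis and vertical below 0.1 rad and linear speed of each of cartridge, tape_roll below 0.02 m/s); the robot touches nothing.
It fails at once if a bystander (carton, bottle, stapler, mug) is moved by more than 30 mm (distance of any of ink_carton, squeeze_bottle, stapler_by, mug_by from where it was at the start of the episode above 0.03 m).
It also fails if it takes over 72 s, if anything falls off the work surface, if the arm or the gripper's body presses on something with over 40 N, if the wrist force passes 120 N, or if a joint passes its speed limit or range.

## Working session

There is one attempt and no reset: what is moved stays moved. The work goes in short steps, Python scripts to look and compute and a tool call to move; the robot and the scene stay as the last step left them, time stands still between calls to the robot, and variables do not carry over. Pictures are saved under pics/ and viewed, at most 10 in all, crops included, and the job is handed in when it is done.

Besides the shell and the picture viewer there is one more tool, called after "Call:" as a command line: name --argument value ..., lists and objects as JSON in quotes. drive_tool: Moves the arm, as the interface text tells. Its arguments: {"type":"object","properties":{"rows":{"type":"array"},"newtons":{"type":"number"}},"required":["rows"]}

```bash
ls; mkdir -p pics; python3 - <<'E'
from plant import sensors,cams,r
import cv2,numpy as np
print(sensors.get_state(), r.tip_reach)
ims=[]
for n in("scene","side"):
    c=cams.capture(n); cv2.imwrite(f"pics/{n}0.png",c["pixels"][:,:,::-1]); print(n,c["intrinsics"],c["eye"],c["orientation"],[k for k in c])
c=cams.capture("wrist"); print(c["T_tool_cam"],c["intrinsics"],[k for k in c])
E
```

```text
pics
{'time_s': 0.0, 'joints': array([-4.80651023e+01,  2.05910602e+01,  6.35482441e-01, -1.81384552e-02,
       -7.01342647e+01, -1.65070756e+01]), 'qd': array([-0.03316472, -0.00727858, -0.00565855,  0.00418339, -0.16264418,
        0.01736703]), 'joint_torque': array([ 1.26032542e-04, -5.82731152e+01,  2.93050522e+01,  6.99721053e+00,
        6.77369404e-03, -1.16172278e-04]), 'tcp_pos': array([ 0.28961957, -0.60923403,  0.24464609]), 'eef_rot': array([ 1.79909015e+02, -9.18084569e-03, -1.54578348e+02]), 'contact_force': array([-0.24060748, -0.58980156, -0.82108566]), 'moment': array([-0.00797874, -0.03801971, -0.02415445]), 'gripper_force': 0.0, 'gripper_width': 0.08761862088147099} 0.019
scene [[404.47378686   0.         279.85262009]
 [  0.         404.47378686 208.27755256]
 [  0.           0.           1.        ]] [-0.17303092  0.75380744  0.86119301] [ 4.93442992e+01 -1.10395424e-01 -1.28672310e+02] ['pixels', 'intrinsics', 'eye', 'orientation']
side [[410.16757393   0.         282.33161362]
 [  0.         410.16757393 207.25156983]
 [  0.           0.           1.        ]] [0.41598384 1.18782398 0.73395894] [ 5.76572182e+01  4.35387690e-03 -1.72888837e+02] ['pixels', 'intrinsics', 'eye', 'orientation']
[[ 1.27845916e-03  9.52991399e-01  3.02994652e-01  8.38964733e-02]
 [ 9.99999140e-01 -1.30689049e-03 -1.08921598e-04  2.27003413e-04]
 [ 2.92179483e-04  3.02994530e-01 -9.52992250e-01 -1.38643058e-01]
 [ 0.00000000e+00  0.00000000e+00  0.00000000e+00  1.00000000e+00]] [[359.62335069   0.         276.3876955 ]
 [  0.         359.62335069 208.41264276]
 [  0.           0.           1.        ]] ['pixels', 'intrinsics', 'T_tool_cam']
```

View pics/scene0.png

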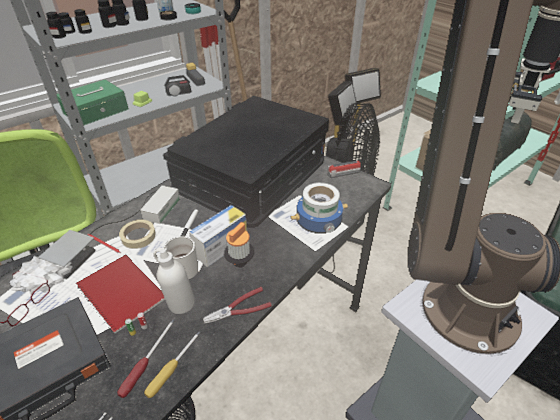

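View pics/side0.png

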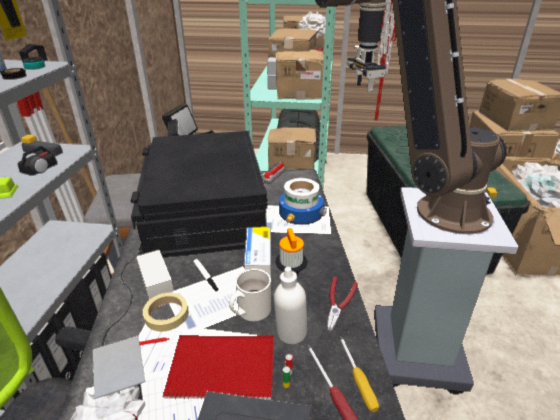

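The scene view shows the roll on the blue head at about (322,197) and the orange cartridge at (238,240), beside the carton, with the mug and bottle further out. In the side view the roll is at (302,192) and the handle at (291,240).

```bash
cat > h.py <<'E'
import cv2,numpy as np
from scipy.spatial.transform import Rotation as R
def Rm(e): return R.from_euler('xyz',e,degrees=True).as_matrix()
def pose(c,st=None):
    if 'eye' in c: return Rm(c['orientation']),np.array(c['eye'])
    T=c['T_tool_cam']; Rt=Rm(st['eef_rot']); return Rt@T[:3,:3],Rt@T[:3,3]+st['tcp_pos']
def ray(c,uv,st=None):
    K=c['intrinsics']; Rc,o=pose(c,st)
    d=np.array([(uv[0]-K[0,2])/K[0,0],-(uv[1]-K[1,2])/K[1,1],-1.]); d=Rc@d
    return o,d/np.linalg.norm(d)
def plane(c,uv,z,st=None):
    o,d=ray(c,uv,st); return o+d*(z-o[2])/d[2]
def tri(rays):
    A=0;b=0
    for o,d in rays:
        P=np.eye(3)-np.outer(d,d); A=A+P; b=b+P@o
    p=np.linalg.solve(A,b); return p,[np.linalg.norm((np.eye(3)-np.outer(d,d))@(p-o)) for o,d in rays]
def proj(c,p,st=None):
    K=c['intrinsics']; Rc,o=pose(c,st); q=Rc.T@(np.asarray(p)-o); return np.array([K[0,2]-K[0,0]*q[0]/q[2],K[1,2]+K[1,1]*q[1]/q[2]])
def mask(c,name):
    h=cv2.cvtColor(c['pixels'],cv2.COLOR_RGB2HSV)
    lo,hi={'orange':((5,160,120),(18,255,255)),'blue':((100,120,50),(125,255,255)),'white':((0,0,110),(180,70,255))}[name]
    return cv2.inRange(h,lo,hi)
def blobs(m,minA=30):
    n,l,s,ce=cv2.connectedComponentsWithStats(m); return [(s[i].tolist(),ce[i].round(1).tolist()) for i in range(1,n) if s[i,4]>=minA],l
E
python3 - <<'E'
from h import *
from plant import cams
cs={n:cams.capture(n) for n in("scene","side")}
for n,c in cs.items():
    for k in('orange','blue'): print(n,k,blobs(mask(c,k),60)[0])
rs=[ray(cs['scene'],(238,233)),ray(cs['side'],(291,238))]; print('handle',tri(rs))
rs=[ray(cs['scene'],(322,191)),ray(cs['side'],(302,185))]; print('rolltop',tri(rs))
out=[cv2.resize(cs['scene']['pixels'][170:270,190:360],None,fx=4.7,fy=3*1.0,interpolation=2)[:300],cv2.resize(cs['side']['pixels'][165:265,220:390],None,fx=4.7,fy=3,interpolation=2)[:300]]
cv2.imwrite('pics/c1.png',np.vstack(out)[:,:,::-1])
E
```

```text
scene orange [([32, 331, 26, 15, 104], [45.5, 337.8]), ([82, 365, 16, 13, 66], [89.3, 371.3])]
scene blue []
side orange [([279, 231, 25, 21, 149], [290.8, 243.5])]
side blue [([279, 193, 45, 30, 600], [300.8, 211.0]), ([247, 227, 5, 25, 82], [248.7, 238.8])]
handle (array([0.49727942, 0.35750744, 0.11326353]), [np.float64(0.0005727169023018915), np.float64(0.0005727169023018187)])
rolltop (array([0.49615535, 0.05318678, 0.10150049]), [np.float64(0.0031711968805044313), np.float64(0.0031711968805046087)])
```

View pics/c1.png

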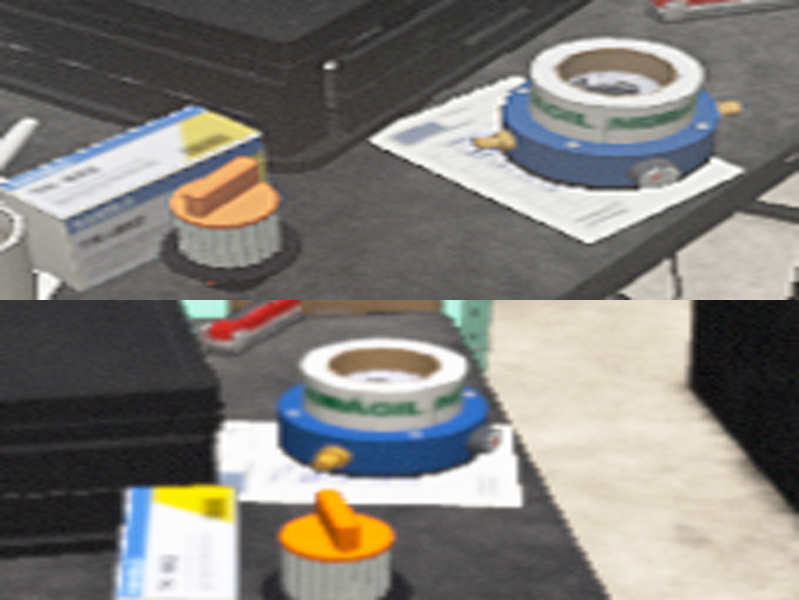

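The roll and handle agree between the two views: the roll top is about (0.496, 0.053, 0.10) and the handle about (0.497, 0.358, 0.113). I'll move over the head and look with the wrist camera.

Call:
drive_tool --rows '[{"x": -0.471,"y": 0.509,"z": 0,"spin": -1.127,"fingers": 1},{"x": -0.471,"y": 0.509,"z": 0,"spin": -1.127,"fingers": 1},{"x": -0.471,"y": 0.509,"z": 0,"spin": -1.127,"fingers": 1},{"x": -0.471,"y": 0.509,"z": 0,"spin": -1.127,"fingers": 1},{"x": -0.471,"y": 0.509,"z": 0,"spin": -1.127,"fingers": 1},{"x": -0.471,"y": 0.509,"z": 0,"spin": -1.127,"fingers": 1},{"x": -0.471,"y": 0.509,"z": 0,"spin": -1.127,"fingers": 1},{"x": -0.471,"y": 0.509,"z": 0,"spin": -1.127,"fingers": 1},{"x": -0.471,"y": 0.509,"z": 0,"spin": -1.127,"fingers": 1},{"x": -0.471,"y": 0.509,"z": 0,"spin": -1.127,"fingers": 1}]'

```text
time_s: 1.5
tcp_pos: [0.4764, -0.0109, 0.246]
eef_rot: [-179.9, 0.0, -90.0]
contact_force: [1.6, -0.6, 1.0]
gripper_width: 0.0875
gripper_force: 0.0
```

Call:
drive_tool --rows '[{"x": -0.064,"y": -0.02,"z": 0,"spin": 0},{"x": -0.064,"y": -0.02,"z": 0,"spin": 0},{"x": -0.064,"y": -0.02,"z": 0,"spin": 0}]'

```text
invalid input
```

```bash
python3 - <<'E'
from h import *
from plant import cams,sensors
import pickle
st=sensors.get_state(); c=cams.capture('wrist'); pickle.dump((st,c),open('w1.pkl','wb'))
print(st['tcp_pos'],st['eef_rot'],st['joints'])
cv2.imwrite('pics/w1.png',c['pixels'][:,:,::-1])
E
```

```text
[ 0.47638853 -0.01089302  0.2460144 ] [-1.79940019e+02  1.92073478e-02 -8.99765777e+01] [ 2.24293326e+01  1.45500694e+00 -2.34416875e+01  5.63149632e-03
 -6.50405313e+01 -2.24082939e+01]
```

View pics/w1.png

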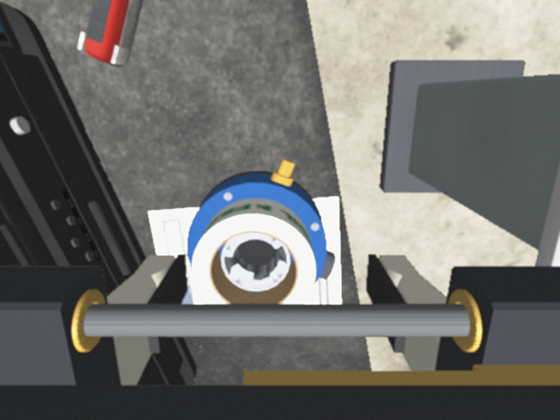

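The wrist picture shows the roll at about (255,262) with the collar and its slots inside it, and the gripper bar covering the rows below 300. The move was refused for want of "fingers", so I'll resend it.

Call:
drive_tool --rows '[{"x": -0.064,"y": -0.02,"z": 0,"spin": 0,"fingers": 1},{"x": -0.064,"y": -0.02,"z": 0,"spin": 0,"fingers": 1},{"x": -0.064,"y": -0.02,"z": 0,"spin": 0,"fingers": 1}]'

```text
time_s: 1.92
tcp_pos: [0.496, 0.0512, 0.2453]
eef_rot: [180.0, -0.0, -89.9]
contact_force: [-0.0, -0.1, 0.3]
gripper_width: 0.0877
gripper_force: 0.0
```

```bash
python3 - <<'E'
from h import *
from plant import cams,sensors
import pickle
st=sensors.get_state(); c=cams.capture('wrist'); pickle.dump((st,c),open('w2.pkl','wb'))
print(st['tcp_pos'],st['eef_rot'],st['joints'])
cv2.imwrite('pics/w2.png',c['pixels'][:,:,::-1])
m=mask(c,'blue'); print(blobs(m,100)[0])
st1,c1=pickle.load(open('w1.pkl','rb'))
# white ring: ellipse fits of roll top outline
for s_,c_ in((st1,c1),(st,c)):
    h=cv2.cvtColor(c_['pixels'],cv2.COLOR_RGB2HSV); m=cv2.inRange(h,(0,0,200),(180,40,255))
    cnts,_=cv2.findContours(m,cv2.RETR_CCOMP,cv2.CHAIN_APPROX_NONE)
    for k in cnts:
        if len(k)>100: print(cv2.fitEllipse(k),cv2.contourArea(k))
E
```

```text
[0.49595712 0.0511836  0.24529606] [ 1.79958624e+02 -1.63021933e-02 -8.99350183e+01] [ 2.85120813e+01  3.79343544e+00 -2.10431928e+01 -5.92109592e-03
 -6.52075173e+01 -2.84446206e+01]
[([202, 113, 147, 111, 3371], [275.5, 147.1])]
((381.872314453125, 354.3955383300781), (29.043298721313477, 38.2751579284668), 135.26593017578125) 736.5
((255.66140747070312, 248.06759643554688), (117.21500396728516, 179.1209259033203), 95.7783203125) 11032.0
((255.53004455566406, 258.3622741699219), (39.13780212402344, 59.32042694091797), 83.79679870605469) 1637.0
((439.13165283203125, 130.22964477539062), (262.8396301269531, 308.3801574707031), 176.1651611328125) 33367.0
((275.1828308105469, 197.18739318847656), (67.6485366821289, 70.75434112548828), 88.62296295166016) 3757.0
((275.3956604003906, 196.80123901367188), (45.9925651550293, 65.55703735351562), 81.5505142211914) 2232.5
((266.5338134765625, 209.38003540039062), (153.28811645507812, 197.56698608398438), 84.82675170898438) 21639.0
((196.46238708496094, 252.59951782226562), (20.460535049438477, 44.598228454589844), 167.68942260742188) 622.5
((274.9664001464844, 203.91543579101562), (92.00235748291016, 96.12181854248047), 90.47198486328125) 6942.0
```

View pics/w2.png

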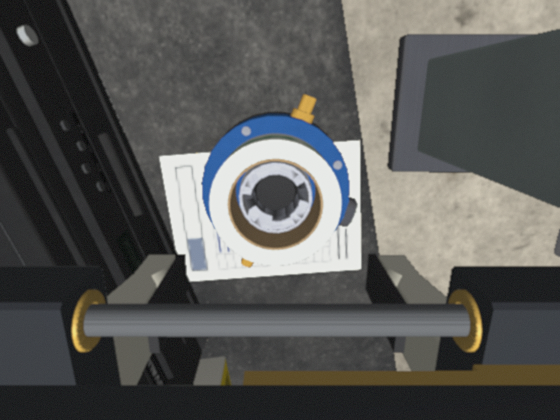

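The roll's hole is centred at (275,204) with the neck's ring at (275,197), and dark notches show in the collar at about (249,203) and (307,195). The desk edge lies close to the head's right side. Next: heights and free space.

```bash
python3 - <<'E'
from h import *
from plant import cams,sensors
import pickle
st,c=pickle.load(open('w2.pkl','rb'));st1,c1=pickle.load(open('w1.pkl','rb'))
print('hole@.098',plane(c,(275,204),.098,st),'neck@.072',plane(c,(275.2,197.2),.072,st))
print('neck from 1',plane(c1,(255.6,258),.072,st1), 'tri', tri([ray(c,(275.3,197),st),ray(c1,(255.5,258.4),st1)]))
print('port -y',plane(c,(308,100),.03,st),'port +y',plane(c,(246,264),.03,st))
print('desk edge',plane(c,(362,140),0,st),plane(c,(368,310),0,st),'case foot',plane(c,(190,262),0,st), plane(c,(95,100),0,st))
sc=cams.capture('scene');sd=cams.capture('side')
print('case corner',plane(sc,(249.6,226),0))
# ring top in scene/side
for n,k in(('scene',sc),('side',sd)):
    h=cv2.cvtColor(k['pixels'],cv2.COLOR_RGB2HSV); m=cv2.inRange(h,(0,0,185),(180,45,255))
    b=[x for x in cv2.findContours(m,cv2.RETR_CCOMP,cv2.CHAIN_APPROX_NONE)[0] if len(x)>25]
    print(n,[tuple(np.round(np.r_[cv2.fitEllipse(x)[0],cv2.fitEllipse(x)[1]],1)) for x in b if 280<x[:,0,0].mean()<340 and 170<x[:,0,1].mean()<215])
    h_=cv2.inRange(h,(4,110,110),(22,255,255)); print('orange',[b for b in blobs(h_,40)[0] if 220<b[1][0]<320])
print('bottle',plane(sc,(178,303),0),plane(sd,(291,335),0))
E
```

```text
hole@.098 [0.49552438 0.05526279 0.098     ] neck@.072 [0.49541292 0.05676495 0.072     ]
neck from 1 [0.49481815 0.05532319 0.072     ] tri (array([0.49526811, 0.05787002, 0.06750791]), [np.float64(6.498847646614445e-05), np.float64(6.498847646628409e-05)])
port -y [ 0.46470698 -0.02657229  0.03      ] port +y [0.52709028 0.14410819 0.03      ]
desk edge [0.4039137  0.01419511 0.        ] [0.38110275 0.22120153 0.        ] case foot [0.5955889 0.1565427 0.       ] [ 6.79828929e-01 -2.56147044e-02 -5.55111512e-17]
case corner [0.60142999 0.25229745 0.        ]
scene [(np.float64(320.7), np.float64(193.9), np.float64(21.9), np.float64(35.6)), (np.float64(320.5), np.float64(192.9), np.float64(16.5), np.float64(25.6))]
orange [([226, 222, 23, 24, 369], [237.8, 235.4])]
side [(np.float64(302.0), np.float64(206.0), np.float64(3.9), np.float64(12.6)), (np.float64(301.3), np.float64(187.1), np.float64(18.9), np.float64(33.5)), (np.float64(301.4), np.float64(185.3), np.float64(10.8), np.float64(26.8))]
orange [([278, 119, 30, 3, 56], [290.9, 119.9]), ([291, 182, 21, 7, 73], [301.1, 184.8]), ([287, 214, 7, 8, 42], [289.7, 217.5]), ([279, 228, 25, 25, 396], [290.9, 242.1])]
bottle [0.48042129 0.5634833  0.        ] [ 4.73966578e-01  5.66507532e-01 -1.11022302e-16]
```

The neck axis comes out near (0.4953, 0.056) and the roll centre near (0.4955, 0.0553). The head is yawed about -20°. I'll grip the roll wall on the robot side.

Call:
drive_tool --rows '[{"x": -0.004,"y": 0.048,"z": 0,"spin": 0,"fingers": 1},{"x": -0.004,"y": 0.048,"z": 0.05,"spin": 0,"fingers": 1},{"x": -0.004,"y": 0.048,"z": 0.1,"spin": 0,"fingers": 1},{"x": -0.004,"y": 0.048,"z": 0.13,"spin": 0,"fingers": 1},{"x": -0.004,"y": 0.048,"z": 0.147,"spin": 0,"fingers": 1},{"x": -0.004,"y": 0.048,"z": 0.147,"spin": 0,"fingers": 1}]'

```text
time_s: 2.82
tcp_pos: [0.4473, 0.0536, 0.0978]
eef_rot: [179.9, -0.1, -90.1]
contact_force: [0.6, 0.0, 0.9]
gripper_width: 0.0881
gripper_force: 0.0
```

Call:
drive_tool --rows '[{"x": 0,"y": 0,"z": 0,"spin": 0,"fingers": -1},{"x": 0,"y": 0,"z": 0,"spin": 0,"fingers": -1},{"x": 0,"y": 0,"z": 0,"spin": 0,"fingers": -1},{"x": 0,"y": 0,"z": 0,"spin": 0,"fingers": -1},{"x": 0,"y": 0,"z": 0,"spin": 0,"fingers": -1},{"x": 0,"y": 0,"z": 0,"spin": 0,"fingers": -1}]' --newtons 40

```text
time_s: 3.58
tcp_pos: [0.4482, 0.055, 0.0986]
eef_rot: [180.0, -0.0, -90.0]
contact_force: [0.5, -0.1, 0.6]
gripper_width: 0.0333
gripper_force: 0.0
```

Call:
drive_tool --rows '[{"x": 0,"y": 0,"z": 0,"spin": 0,"fingers": -1},{"x": 0,"y": 0,"z": 0,"spin": 0,"fingers": -1},{"x": 0,"y": 0,"z": 0,"spin": 0,"fingers": -1},{"x": 0,"y": 0,"z": 0,"spin": 0,"fingers": -1},{"x": 0,"y": 0,"z": 0,"spin": 0,"fingers": -1},{"x": 0,"y": 0,"z": 0,"spin": 0,"fingers": -1}]'

```text
time_s: 4.32
tcp_pos: [0.4484, 0.0552, 0.0986]
eef_rot: [-180.0, 0.0, -90.0]
contact_force: [0.5, 3.5, -1.3]
gripper_width: 0.0181
gripper_force: 37.9
```

Call:
drive_tool --rows '[{"x": 0,"y": 0,"z": -0.02,"spin": 0,"fingers": -1},{"x": 0,"y": 0,"z": -0.04,"spin": 0,"fingers": -1},{"x": 0,"y": 0,"z": -0.06,"spin": 0,"fingers": -1},{"x": 0,"y": 0,"z": -0.06,"spin": 0,"fingers": -1}]'

```text
time_s: 4.82
tcp_pos: [0.4484, 0.0548, 0.1593]
eef_rot: [-179.9, 0.0, -90.0]
contact_force: [-0.1, -0.2, -2.2]
gripper_width: 0.0179
gripper_force: 37.1
```

Call:
drive_tool --rows '[{"x": -0.05,"y": 0.012,"z": -0.01,"spin": 0,"fingers": -1},{"x": -0.1,"y": 0.024,"z": -0.01,"spin": 0,"fingers": -1},{"x": -0.151,"y": 0.036,"z": -0.01,"spin": 0,"fingers": -1},{"x": -0.151,"y": 0.036,"z": 0.03,"spin": 0,"fingers": -1},{"x": -0.151,"y": 0.036,"z": 0.07,"spin": 0,"fingers": -1},{"x": -0.151,"y": 0.036,"z": 0.095,"spin": 0,"fingers": -1},{"x": -0.151,"y": 0.036,"z": 0.104,"spin": 0,"fingers": -1},{"x": -0.151,"y": 0.036,"z": 0.109,"spin": 0,"fingers": -1},{"x": -0.151,"y": 0.036,"z": 0.109,"spin": 0,"fingers": -1}]'

```text
time_s: 5.95
tcp_pos: [0.4124, 0.206, 0.0499]
eef_rot: [-180.0, 0.0, -90.0]
contact_force: [-0.4, 0.7, -2.2]
gripper_width: 0.0179
gripper_force: 39.8
```

Call:
drive_tool --rows '[{"x": 0,"y": 0,"z": 0.002,"spin": 0,"fingers": -1},{"x": 0,"y": 0,"z": 0.002,"spin": 0,"fingers": 0.2},{"x": 0,"y": 0,"z": 0.002,"spin": 0,"fingers": 0.2},{"x": 0,"y": 0,"z": 0.002,"spin": 0,"fingers": 0.2},{"x": 0,"y": 0,"z": 0.002,"spin": 0,"fingers": 0.2},{"x": 0,"y": 0,"z": -0.05,"spin": 0,"fingers": 0.2},{"x": 0,"y": 0,"z": -0.11,"spin": 0,"fingers": 1},{"x": 0,"y": 0,"z": -0.17,"spin": 0,"fingers": 1},{"x": 0,"y": 0,"z": -0.22,"spin": 0,"fingers": 1}]'

```text
time_s: 7.08
tcp_pos: [0.4122, 0.2059, 0.2722]
eef_rot: [-179.9, 0.1, -90.0]
contact_force: [1.1, 0.5, -0.7]
gripper_width: 0.0769
gripper_force: 0.0
```

Call:
drive_tool --rows '[{"x": 0.05,"y": -0.028,"z": 0,"spin": 0,"fingers": 1},{"x": 0.1,"y": -0.056,"z": 0.02,"spin": 0,"fingers": 1},{"x": 0.15,"y": -0.083,"z": 0.05,"spin": 0,"fingers": 1},{"x": 0.15,"y": -0.083,"z": 0.07,"spin": 0,"fingers": 1},{"x": 0.15,"y": -0.083,"z": 0.07,"spin": 0,"fingers": 1},{"x": 0.15,"y": -0.083,"z": 0.07,"spin": 0,"fingers": 1}]'

```text
time_s: 7.82
tcp_pos: [0.4956, 0.0565, 0.2004]
eef_rot: [-179.9, 0.0, -90.0]
contact_force: [0.4, -0.3, 0.5]
gripper_width: 0.0874
gripper_force: 0.0
```

```bash
python3 - <<'E'
from h import *
from plant import cams,sensors
import pickle
st=sensors.get_state(); c=cams.capture('wrist'); pickle.dump((st,c),open('w3.pkl','wb'))
print(st['tcp_pos'],st['eef_rot'])
u,v=proj(c,(.4953,.056,.072),st); print(u,v)
# rectified top view of plane z=.072, +-60mm, 10px/mm*0.5
K=5
src=np.float32([proj(c,(.4953+dx,.056+dy,.072),st) for dx,dy in((-.05,-.05),(-.05,.05),(.05,.05),(.05,-.05))])
dst=np.float32([(500,500),(0,500),(0,0),(500,0)])   # up=+x, left=+y
im=cv2.warpPerspective(c['pixels'],cv2.getPerspectiveTransform(src,dst),(500,500),flags=cv2.INTER_CUBIC)
cv2.imwrite('pics/top3.png',im[:,:,::-1])
E
```

```text
[0.49555517 0.05647067 0.20044622] [-1.79943971e+02  9.87523651e-03 -8.99517853e+01]
274.99258708386145 205.3833348277289
```

View pics/top3.png

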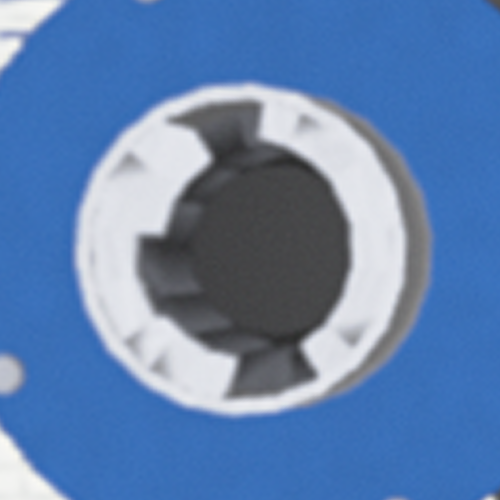

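The rectified top view (5 px/mm) shows the 66 mm ring centred at (242,248), so the neck axis is at (0.4957, 0.0576). Two opposite slots show at (215,111) and (271,389), on a line about +11° from world x. The third, smaller notch at left (165,270) is no slot. On to the cartridge.

Call:
drive_tool --rows '[{"x": -0.03,"y": 0,"z": -0.05,"spin": 0,"fingers": 1},{"x": -0.08,"y": 0,"z": -0.075,"spin": 0,"fingers": 1},{"x": -0.14,"y": 0,"z": -0.075,"spin": 0,"fingers": 1},{"x": -0.2,"y": 0,"z": -0.075,"spin": 0,"fingers": 1},{"x": -0.26,"y": 0,"z": -0.075,"spin": 0,"fingers": 1},{"x": -0.3,"y": 0,"z": -0.075,"spin": 0,"fingers": 1},{"x": -0.3,"y": 0,"z": -0.075,"spin": 0,"fingers": 1},{"x": -0.3,"y": 0,"z": -0.075,"spin": 0,"fingers": 1}]'

```text
time_s: 8.88
tcp_pos: [0.4946, 0.3565, 0.2752]
eef_rot: [-180.0, 0.0, -89.9]
contact_force: [-0.4, 0.4, -0.1]
gripper_width: 0.0874
gripper_force: 0.0
```

```bash
python3 - <<'E'
from h import *
from plant import cams,sensors
import pickle
# slots
st,c=pickle.load(open('w3.pkl','rb')); g=cv2.cvtColor(c['pixels'],cv2.COLOR_RGB2GRAY)
for r_ in(.024,.025,.026,.027):
    a=np.arange(0,360,1.); P=[proj(c,(.4957+r_*np.cos(np.radians(t)),.0576+r_*np.sin(np.radians(t)),.072),st) for t in a]
    P=np.float32(P); v=cv2.remap(g,P[None,:,0],P[None,:,1],1)[0]
    d=(v<150).astype(int); d=np.roll(d,-90); e=np.diff(d,prepend=0); on=[(90+i) for i in np.where(e==1)[0]]; off=[90+i for i in np.where(e==-1)[0]]
    print(r_,list(zip(on,off)))
st=sensors.get_state(); c=cams.capture('wrist'); pickle.dump((st,c),open('w4.pkl','wb')); print(st['tcp_pos'],st['eef_rot'])
h=cv2.cvtColor(c['pixels'],cv2.COLOR_RGB2HSV); m=cv2.inRange(h,(4,110,90),(22,255,255)); print(blobs(m,100)[0])
cv2.imwrite('pics/w4.png',c['pixels'][:,:,::-1])
E
```

```text
0.024 [(np.int64(177), np.int64(211)), (np.int64(353), np.int64(382))]
0.025 [(np.int64(177), np.int64(211)), (np.int64(353), np.int64(382))]
0.026 [(np.int64(176), np.int64(211)), (np.int64(353), np.int64(383))]
0.027 [(np.int64(176), np.int64(211)), (np.int64(353), np.int64(385))]
[0.4946232  0.35652319 0.27524869] [-1.79973043e+02  2.94525992e-02 -8.99027299e+01]
[([240, 162, 69, 75, 3734], [274.5, 196.1]), ([71, 293, 20, 60, 545], [79.0, 326.7]), ([463, 293, 20, 60, 466], [474.4, 326.1]), ([242, 365, 318, 20, 4359], [413.7, 376.4])]
```

View pics/w4.png

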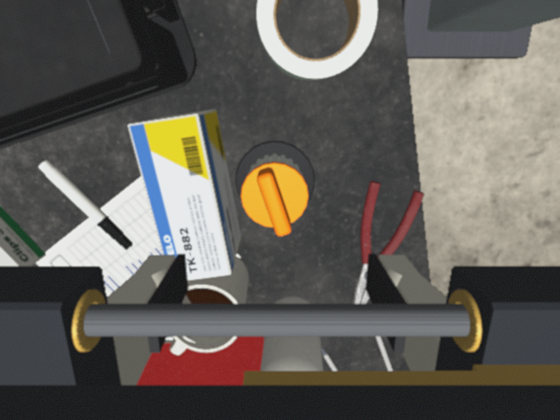

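The wrist view shows the handle bar running from about (265,172) to (285,234) on the cap centred at (275,193). The carton is at left and the roll lies flat at (317,18). I'll measure the bar's line and height.

```bash
python3 - <<'E'
from h import *
from plant import cams,sensors
import pickle
st,c=pickle.load(open('w4.pkl','rb'))
x0,y0=235,157
im=cv2.resize(c['pixels'][y0:y0+85,x0:x0+80],None,fx=6,fy=6,interpolation=2)
h=cv2.cvtColor(im,cv2.COLOR_RGB2HSV); m=cv2.inRange(h,(4,110,90),(22,255,255))
e=cv2.Canny(cv2.GaussianBlur(im,(0,0),4),15,40)&cv2.erode(m,np.ones((25,25)))
L=cv2.HoughLinesP(e,1,np.pi/360,40,minLineLength=100,maxLineGap=30)
for l in (L[:,0] if L is not None else []):
    a,b=[plane(c,(l[i]/6+x0,l[i+1]/6+y0),.134,st) for i in(0,2)]; d=b-a
    print(l, a[:2].round(4),b[:2].round(4),'ang',np.degrees(np.arctan2(d[1],d[0]))%180, 'len',np.linalg.norm(d).round(3))
cv2.imwrite('pics/h4.png',np.hstack([im,cv2.merge([e,e,e])])[:,:800,::-1])
sc=cams.capture('scene');sd=cams.capture('side')
for z in(.1,.104): print('cap',plane(c,(274.5,192.5),z,st))
# cap/handle centre over views
for n,k in(('scene',sc),('side',sd)):
    hh=cv2.cvtColor(k['pixels'],cv2.COLOR_RGB2HSV); mm=cv2.inRange(hh,(4,110,110),(22,255,255)); print(n,[b for b in blobs(mm,100)[0] if 220<b[1][0]<320])
E
```

```text
[231  86 333 382] [0.4956 0.3319] [0.4815 0.3732] ang 108.77876080051225 len 0.044
[224 111 323 400] [0.4965 0.3352] [0.4829 0.3759] ang 108.5628532992425 len 0.043
[292 266 333 386] [0.4873 0.3566] [0.4815 0.3738] ang 108.62671658849905 len 0.018
cap [0.49492751 0.35839167 0.1       ]
cap [0.49490807 0.35730995 0.104     ]
scene [([226, 222, 24, 24, 371], [237.9, 235.4])]
side [([261, 154, 37, 6, 111], [278.9, 156.4]), ([298, 221, 23, 11, 122], [308.9, 226.0]), ([279, 228, 25, 25, 389], [290.8, 242.1])]
```

View pics/h4.png

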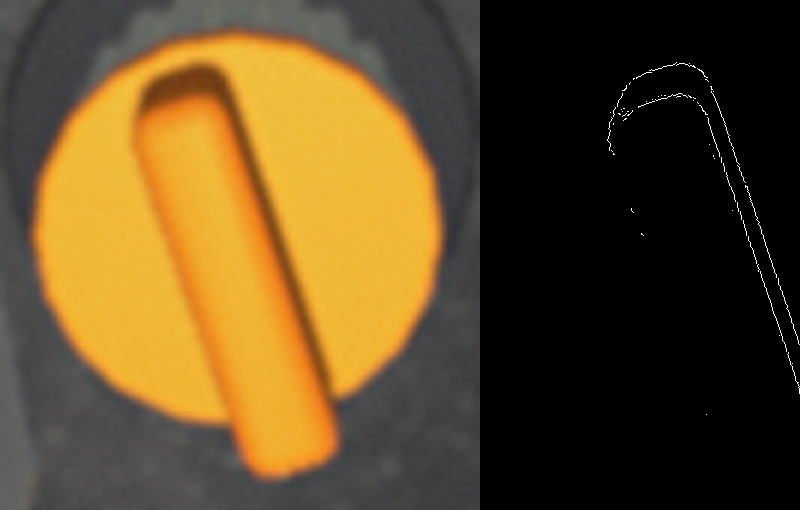

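```bash
python3 - <<'E'
from h import *
from plant import cams,sensors
import pickle
st,c=pickle.load(open('w4.pkl','rb'))
sc=cams.capture('scene');sd=cams.capture('side')
a=plane(c,(274.3,204.8),.134,st); b=plane(c,(274.7,194.5),.104,st); print('bar top',a,'cap',b)
print('tri cap? bar', tri([ray(sc,(237.5,231)),ray(sd,(291.3,240)),ray(c,(274.3,201.5),st)]))
for p in(a,b): print(proj(sc,p),proj(sd,p))
# roll check
o,d=0,0; print('roll', plane(c,(317,16),.048,st))
E
```

```text
bar top [0.49491076 0.35956031 0.134     ] cap [0.49472686 0.35915823 0.104     ]
tri cap? bar (array([0.4964226 , 0.36135614, 0.11610004]), [np.float64(0.0050323494781224125), np.float64(0.004437753907774533), np.float64(0.0015749426993286587)])
[237.35310241 227.90921835] [292.05299313 232.07753421]
[238.26800687 236.08196211] [291.992496   241.60387346]
roll [0.45664243 0.20571323 0.048     ]
```

Bar top and cap centre agree at (0.4948, 0.3594), bar at 108.6°. The heights match the scene view, so I'll grasp.

Call:
drive_tool --rows '[{"x": -0.003,"y": 0,"z": 0,"spin": -0.17,"fingers": 1},{"x": -0.003,"y": 0,"z": 0,"spin": -0.325,"fingers": 1},{"x": -0.003,"y": 0,"z": 0.05,"spin": -0.325,"fingers": 1},{"x": -0.003,"y": 0,"z": 0.1,"spin": -0.325,"fingers": 1},{"x": -0.003,"y": 0,"z": 0.13,"spin": -0.325,"fingers": 1},{"x": -0.003,"y": 0,"z": 0.147,"spin": -0.325,"fingers": 1},{"x": -0.003,"y": 0,"z": 0.147,"spin": -0.325,"fingers": 0},{"x": -0.003,"y": 0,"z": 0.147,"spin": -0.325,"fingers": -1},{"x": -0.003,"y": 0,"z": 0.147,"spin": -0.325,"fingers": -1},{"x": -0.003,"y": 0,"z": 0.147,"spin": -0.325,"fingers": -1}]' --newtons 55

```text
time_s: 10.38
tcp_pos: [0.4955, 0.3593, 0.1285]
eef_rot: [-179.9, 0.0, -71.4]
contact_force: [-0.2, -0.2, 0.3]
gripper_width: 0.0529
gripper_force: 0.0
```

Call:
drive_tool --rows '[{"x": 0,"y": 0,"z": 0,"spin": 0,"fingers": -1},{"x": 0,"y": 0,"z": 0,"spin": 0,"fingers": -1},{"x": 0,"y": 0,"z": 0,"spin": 0,"fingers": -1},{"x": 0,"y": 0,"z": 0,"spin": 0,"fingers": -1},{"x": 0,"y": 0,"z": 0,"spin": 0,"fingers": -1},{"x": 0,"y": 0,"z": 0,"spin": 0,"fingers": -1},{"x": 0,"y": 0,"z": 0,"spin": 0,"fingers": -1},{"x": 0,"y": 0,"z": 0,"spin": 0,"fingers": -1}]'

```text
time_s: 11.38
tcp_pos: [0.4951, 0.3589, 0.1274]
eef_rot: [180.0, -0.0, -71.4]
contact_force: [-0.2, -0.1, -1.3]
gripper_width: 0.0136
gripper_force: 54.9
```

Call:
drive_tool --rows '[{"x": 0,"y": 0,"z": -0.03,"spin": 0,"fingers": -1},{"x": 0,"y": 0,"z": -0.08,"spin": 0,"fingers": -1},{"x": 0,"y": 0,"z": -0.13,"spin": 0,"fingers": -1},{"x": 0.048,"y": 0.016,"z": -0.13,"spin": -0.18,"fingers": -1},{"x": 0.096,"y": 0.032,"z": -0.13,"spin": -0.36,"fingers": -1},{"x": 0.144,"y": 0.048,"z": -0.13,"spin": -0.54,"fingers": -1},{"x": 0.192,"y": 0.064,"z": -0.13,"spin": -0.72,"fingers": -1},{"x": 0.24,"y": 0.08,"z": -0.13,"spin": -0.9,"fingers": -1},{"x": 0.286,"y": 0.0955,"z": -0.13,"spin": -1.08,"fingers": -1},{"x": 0.286,"y": 0.0955,"z": -0.13,"spin": -1.26,"fingers": -1}]'

```text
time_s: 12.62
tcp_pos: [0.4954, 0.0546, 0.2577]
eef_rot: [180.0, 0.0, 1.0]
contact_force: [-0.2, 1.1, -1.8]
gripper_width: 0.0138
gripper_force: 54.9
```

```bash
python3 - <<'E'
from plant import sensors
s=sensors.get_state()
for k in('tcp_pos','eef_rot','joints','contact_force','moment','gripper_width'): print(k,s[k].round(4) if hasattr(s[k],'round') else s[k])
E
```

```text
tcp_pos [0.4954 0.0546 0.2577]
eef_rot [1.799957e+02 6.200000e-03 9.576000e-01]
joints [ 2.89248e+01  3.23490e+00 -1.99707e+01  1.00000e-03 -6.68020e+01
  6.20324e+01]
contact_force [-0.1567  1.1313 -1.752 ]
moment [-0.0234  0.1193  0.0221]
gripper_width 0.013756777002052176
```

Call:
drive_tool --rows '[{"x": 0,"y": 0,"z": 0,"spin": -0.175,"fingers": -1},{"x": 0,"y": 0,"z": 0,"spin": -0.175,"fingers": -1},{"x": 0,"y": 0,"z": 0,"spin": -0.175,"fingers": -1}]'

```text
time_s: 13.0
tcp_pos: [0.4959, 0.0575, 0.2575]
eef_rot: [-180.0, 0.0, 10.6]
contact_force: [-0.2, 0.2, -1.1]
gripper_width: 0.0137
gripper_force: 54.9
```

```bash
python3 - <<'E'
from h import *
from plant import cams,sensors
import pickle
s=sensors.get_state(); print(s['tcp_pos'],s['eef_rot'],s['moment'])
out=[]
for n,(u,v) in(('scene',(260,120)),('side',(240,110))):
    c=cams.capture(n); pickle.dump(c,open(n+'5.pkl','wb'))
    im=c['pixels'][v:v+120,u:u+120].copy(); im=cv2.resize(im,None,fx=3.3,fy=4.9,interpolation=2)
    t=s['tcp_pos']; pts=[(t+[0,0,-.1275]),t+[0,0,-.1075],np.array([.4957,.0576,.072])]
    for p in pts: q=proj(c,p)-(u,v)+.5; cv2.circle(im,(int(q[0]*3.3),int(q[1]*4.9)),4,(255,0,255),1)
    print(n,[proj(c,p).round(1) for p in pts]); out.append(im)
cv2.imwrite('pics/p5.png',np.hstack(out)[:,:,::-1])
E
```

```text
[0.49594468 0.0575226  0.25752684] [-1.79998079e+02  4.27930817e-03  1.06288691e+01] [-0.07791222  0.11103478 -0.0296325 ]
scene [array([321.6, 185.1]), array([322.1, 179.7]), array([320.3, 200.2])]
side [array([301.8, 176.8]), array([301.9, 171. ]), array([301.4, 192.8])]
```

View pics/p5.png

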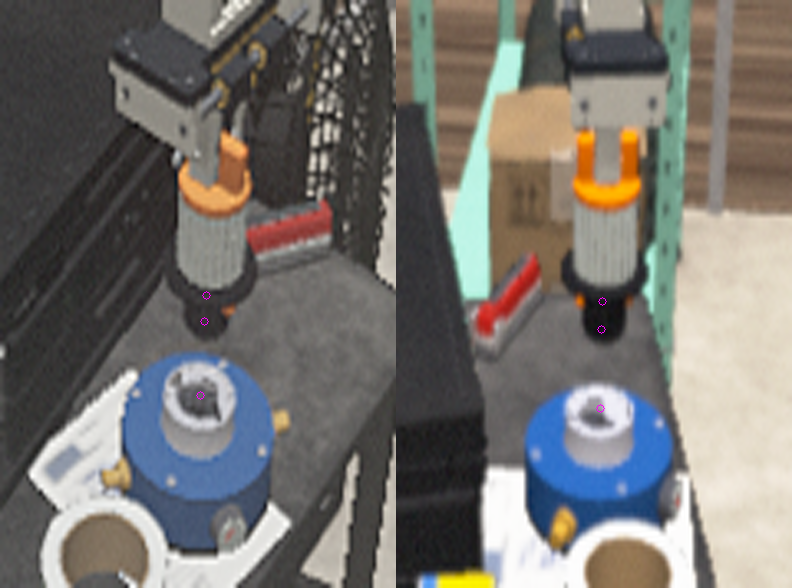

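The picture shows the cartridge upright over the neck in both views, with the projected foot and mouth points on the spigot axis to within about 1 px. I'll lower it and watch the force.

Call:
drive_tool --rows '[{"x": 0,"y": 0,"z": 0.03,"spin": 0,"fingers": -1},{"x": 0,"y": 0,"z": 0.05,"spin": 0,"fingers": -1},{"x": 0,"y": 0,"z": 0.058,"spin": 0,"fingers": -1},{"x": 0,"y": 0,"z": 0.062,"spin": 0,"fingers": -1},{"x": 0,"y": 0,"z": 0.066,"spin": 0,"fingers": -1},{"x": 0,"y": 0,"z": 0.066,"spin": 0,"fingers": -1}]'

```text
time_s: 13.85
tcp_pos: [0.4966, 0.0577, 0.192]
eef_rot: [-180.0, -0.1, 10.8]
contact_force: [0.8, -0.0, -2.6]
gripper_width: 0.0136
gripper_force: 54.9
```

Call:
drive_tool --rows '[{"x": 0,"y": 0,"z": 0.004,"spin": 0,"fingers": -1},{"x": 0,"y": 0,"z": 0.008,"spin": 0,"fingers": -1},{"x": 0,"y": 0,"z": 0.011,"spin": 0,"fingers": -1},{"x": 0,"y": 0,"z": 0.014,"spin": 0,"fingers": -1},{"x": 0,"y": 0,"z": 0.014,"spin": 0,"fingers": -1}]'

```text
time_s: 14.48
tcp_pos: [0.4964, 0.0576, 0.1774]
eef_rot: [-180.0, -0.0, 10.8]
contact_force: [3.2, 0.1, -3.0]
gripper_width: 0.0139
gripper_force: 54.9
```

Call:
drive_tool --rows '[{"x": 0.001,"y": 0,"z": 0.002,"spin": 0,"fingers": -1},{"x": 0.001,"y": 0,"z": 0.004,"spin": 0,"fingers": -1},{"x": 0.001,"y": 0,"z": 0.006,"spin": 0,"fingers": -1},{"x": 0.001,"y": 0,"z": 0.006,"spin": 0,"fingers": -1}]'

```text
time_s: 14.98
tcp_pos: [0.4971, 0.0576, 0.1717]
eef_rot: [180.0, -0.0, 10.8]
contact_force: [2.2, 0.5, 1.2]
gripper_width: 0.0131
gripper_force: 54.9
```

Spring contact at the expected height shows that the lugs are in the slots. Now push down.

Call:
drive_tool --rows '[{"x": 0.0005,"y": 0,"z": 0.003,"spin": 0,"fingers": -1},{"x": 0.0005,"y": 0,"z": 0.006,"spin": 0,"fingers": -1},{"x": 0.0005,"y": 0,"z": 0.009,"spin": 0,"fingers": -1},{"x": 0.0005,"y": 0,"z": 0.009,"spin": 0,"fingers": -1},{"x": 0.0005,"y": 0,"z": 0.009,"spin": 0,"fingers": -1}]'

```text
time_s: 15.6
tcp_pos: [0.4975, 0.0577, 0.163]
eef_rot: [180.0, -0.0, 10.9]
contact_force: [1.4, 1.8, 7.2]
gripper_width: 0.0137
gripper_force: 54.9
```

Call:
drive_tool --rows '[{"x": 0,"y": 0,"z": 0.002,"spin": 0,"fingers": -1},{"x": 0,"y": 0,"z": 0.002,"spin": 0,"fingers": -1},{"x": 0,"y": 0,"z": 0.002,"spin": 0.1,"fingers": -1},{"x": 0,"y": 0,"z": 0.002,"spin": 0.2,"fingers": -1},{"x": 0,"y": 0,"z": 0.002,"spin": 0.3,"fingers": -1},{"x": 0,"y": 0,"z": 0.002,"spin": 0.3,"fingers": -1}]'

```text
time_s: 16.35
tcp_pos: [0.4979, 0.0574, 0.1615]
eef_rot: [180.0, -0.1, -6.4]
contact_force: [0.4, 0.0, 10.7]
gripper_width: 0.0139
gripper_force: 55.0
```

```bash
python3 -c "
from plant import sensors
s=sensors.get_state();print(s['tcp_pos'],s['eef_rot'],s['contact_force'],s['moment'])"
```

```text
[0.49785512 0.05743227 0.1614733 ] [ 1.79975028e+02 -5.63321848e-02 -6.40294167e+00] [ 0.36049577  0.02417834 10.67323982] [-0.29190315 -0.0274119  -0.04483082]
```

It turns freely below the rim, so I'll finish the quarter turn.

Call:
drive_tool --rows '[{"x": 0,"y": 0,"z": 0,"spin": 0.15,"fingers": -1},{"x": 0,"y": 0,"z": 0,"spin": 0.3,"fingers": -1},{"x": 0,"y": 0,"z": 0,"spin": 0.45,"fingers": -1},{"x": 0,"y": 0,"z": 0,"spin": 0.6,"fingers": -1},{"x": 0,"y": 0,"z": 0,"spin": 0.75,"fingers": -1},{"x": 0,"y": 0,"z": 0,"spin": 0.9,"fingers": -1},{"x": 0,"y": 0,"z": 0,"spin": 1.05,"fingers": -1},{"x": 0,"y": 0,"z": 0,"spin": 1.17,"fingers": -1},{"x": 0,"y": 0,"z": 0,"spin": 1.27,"fingers": -1},{"x": 0,"y": 0,"z": 0,"spin": 1.27,"fingers": -1}]'

```text
time_s: 17.6
tcp_pos: [0.4973, 0.0572, 0.1613]
eef_rot: [180.0, -0.1, -79.2]
contact_force: [-0.6, -0.4, 10.0]
gripper_width: 0.0136
gripper_force: 55.0
```

```bash
python3 - <<'E'
from h import *
from plant import sensors,cams
s=sensors.get_state();print(s['tcp_pos'],s['eef_rot'],s['contact_force'],s['moment'],s['joints'])
c=cams.capture('wrist'); h=cv2.cvtColor(c['pixels'],cv2.COLOR_RGB2HSV); m=cv2.inRange(h,(4,110,90),(22,255,255)); print(blobs(m,100)[0])
E
```

```text
[0.49726753 0.05715461 0.16127371] [ 1.79973448e+02 -5.25755211e-02 -7.91796232e+01] [-0.63273571 -0.43845474 10.00722464] [-0.40412982  0.52058553 -0.0636793 ] [ 2.91200539e+01  8.43232616e+00 -2.77548655e+01  5.14902788e-02
 -5.38545369e+01 -1.83300754e+01]
[([314, 95, 37, 39, 282], [332.0, 113.0]), ([217, 210, 119, 95, 2471], [276.5, 248.7]), ([230, 290, 10, 63, 328], [234.3, 319.6]), ([313, 290, 10, 63, 301], [318.2, 318.3]), ([262, 336, 31, 20, 289], [276.9, 345.3]), ([73, 365, 390, 20, 6042], [285.3, 376.3])]
```

Call:
drive_tool --rows '[{"x": 0,"y": 0,"z": -0.003,"spin": 0,"fingers": -1},{"x": 0,"y": 0,"z": -0.006,"spin": 0,"fingers": -1},{"x": 0,"y": 0,"z": -0.0075,"spin": 0,"fingers": -1},{"x": 0,"y": 0,"z": -0.0075,"spin": 0,"fingers": -1}]'

```text
time_s: 18.15
tcp_pos: [0.497, 0.0572, 0.1682]
eef_rot: [179.9, -0.0, -79.1]
contact_force: [1.2, -0.7, 4.8]
gripper_width: 0.0136
gripper_force: 54.9
```

Call:
drive_tool --rows '[{"x": 0,"y": 0,"z": -0.0015,"spin": 0,"fingers": -1},{"x": 0,"y": 0,"z": -0.0015,"spin": 0,"fingers": -1}]'

```text
time_s: 18.4
tcp_pos: [0.497, 0.0573, 0.1693]
eef_rot: [179.9, -0.0, -79.1]
contact_force: [0.4, -1.8, 2.4]
gripper_width: 0.0138
gripper_force: 54.9
```

The lift force follows the spring up to the catch height. Let go, back off and check.

Call:
drive_tool --rows '[{"x": 0,"y": 0,"z": 0,"spin": 0,"fingers": 1},{"x": 0,"y": 0,"z": 0,"spin": 0,"fingers": 1},{"x": 0,"y": 0,"z": 0,"spin": 0,"fingers": 1},{"x": 0,"y": 0,"z": 0,"spin": 0,"fingers": 1},{"x": 0,"y": 0,"z": 0,"spin": 0,"fingers": 1},{"x": 0,"y": 0,"z": 0,"spin": 0,"fingers": 1},{"x": 0,"y": 0,"z": -0.04,"spin": 0,"fingers": 1},{"x": 0,"y": 0,"z": -0.09,"spin": 0,"fingers": 1},{"x": 0,"y": 0,"z": -0.14,"spin": 0,"fingers": 1},{"x": 0,"y": 0,"z": -0.14,"spin": 0,"fingers": 1}]'

```text
time_s: 19.65
tcp_pos: [0.4993, 0.0582, 0.3139]
eef_rot: [-179.6, 0.1, -79.1]
contact_force: [-0.1, 0.5, -0.9]
gripper_width: 0.0878
gripper_force: 0.0
```

```bash
python3 - <<'E'
from h import *
from plant import cams,sensors
s=sensors.get_state(); print(s['tcp_pos'],s['eef_rot'],s['contact_force'])
out=[]
for n,(u,v) in(('scene',(260,120)),('side',(240,110))):
    c=cams.capture(n)
    im=cv2.resize(c['pixels'][v:v+120,u:u+120],None,fx=3.3,fy=4.9,interpolation=2)
    for p in((.4965,.0576,.176),(.4965,.0576,.146)): q=proj(c,p)-(u,v)+.5; cv2.circle(im,(int(q[0]*3.3),int(q[1]*4.9)),4,(255,0,255),1)  # bar top, cap top if locked
    out.append(im)
cv2.imwrite('pics/p6.png',np.hstack(out)[:,:,::-1])
# height of cap top: cap centre from the wrist view, apparent diameter 61 mm
c=cams.capture('wrist'); h=cv2.cvtColor(c['pixels'],cv2.COLOR_RGB2HSV); m=cv2.inRange(h,(4,110,90),(22,255,255)); b=[x for x in blobs(m,400)[0] if x[1][1]<280]; print(b)
for z in(.142,.146,.152):
  print(z,[ (plane(c,(x[0][0]+x[0][2],x[1][1]),z,s)-plane(c,(x[0][0],x[1][1]),z,s))[:2].round(4) for x in b])
E
```

```text
[0.49932333 0.05823444 0.31391334] [-1.79554886e+02  7.30395501e-02 -7.90913462e+01] [-0.05110683  0.54710777 -0.85321534]
[([242, 159, 71, 77, 1203], [276.8, 192.1])]
0.142 [array([-0.0622, -0.0122])]
0.146 [array([-0.0614, -0.012 ])]
0.152 [array([-0.0602, -0.0118])]
```

View pics/p6.png

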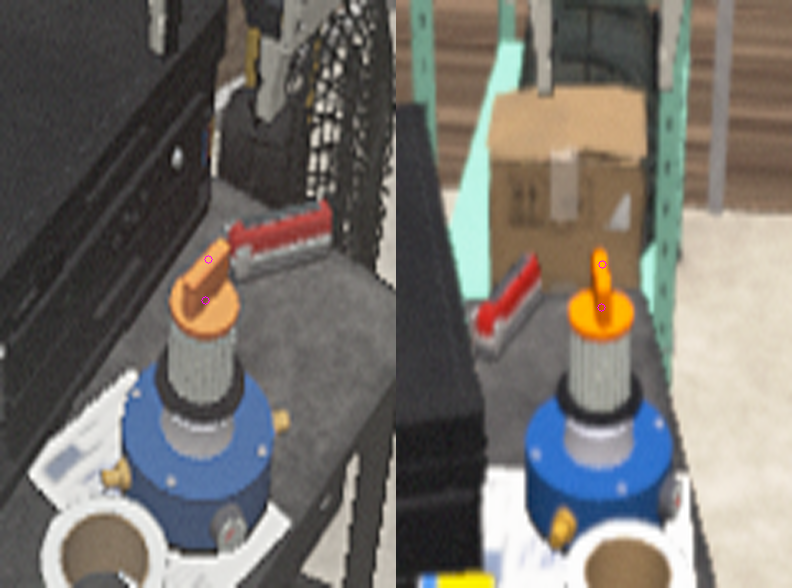

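The picture shows the cartridge standing upright in the neck, bar top at the predicted locked height in both views ((208,259) and (602,264)), with nothing moved. The spring force fell smoothly to its catch value at the 89 mm height after a 90° turn, so it's locked. Hand in.

```bash
python3 -c "
from plant import r
print(r.close_job())"
```

```text
the job is handed in; nothing more can be done
None
```

I handed the job in: the tape roll lies flat on the desk clear of the head, and the cartridge stands upright in the neck. Spring force and lift height both point to it being locked in its catch. The bystanders were left alone, and the hand-in returned no verdict.

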